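# Seat the pump cover and hold the snap ring open at the axle groove

### The arm

A 6-joint arm with a two-finger parallel gripper is mounted at the origin on the work surface. World frame = base frame: x ahead of the robot, y to its left, z up, the work surface at z = 0. Lengths are in m, angles in degrees, forces in N, time in s.
With the tool pointing down it reaches from about 0.375 to 0.75 m from the base axis. Payload 9 kg.
Tool frame: the origin (TCP) lies where the fingers leave the gripper's body, on its centre line; the fingertips stand 73 mm ahead of it and the grasp point (between the pads) lies 54 mm ahead of it (robot.tip_reach is the distance from the TCP to the fingertips, in m); z points along the fingers, y is the direction in which the jaws open and shut (so a half turn about z gives the same grasp; the last joint's range is limited). The gripper opens to 85 mm and grips with 20 to 120 N. Pads are 22 mm wide; open, the fingers measure 114 mm over their backs; the gripper's body (76 mm by 85 mm) begins 54 mm behind the grasp point. The pads swing forward as they close: fully open they stand 13 mm farther back than shut.
Start: joints at [-78.02, 5.964, 5.575, 89.605, 0, 77.527], TCP at [0.248, -0.546, 0.304] pointing down, gripper open.
Joint ranges: [-171.21, 171.21], [-48.23, 106.86], [-62.78, 66.21], [-105.2, 120.99], [-86.42, 89.51], [-180, 180]. Speed limits (degrees/s): [127.2, 127.2, 147.25, 180, 180, 180].

### API

Orientations are given as [roll, pitch, yaw] about the fixed x, y, z axes, in that order (R = Rz(yaw) Ry(pitch) Rx(roll)).
In Python, from plant import robot gives the robot as it stands. Calls block until the motion is done:
- robot.move_pose(position, orientation): joint-space move of the TCP to a pose.
- robot.line_to(position, vel=0.15, rotation=None, guard=None): straight line of the TCP; rotation=None keeps the orientation; vel is the mean speed in m/s. With guard (N) it stops when the force on the tool has changed by that much, and returns True; else False.
- robot.goto_joints(angles): joint-space move.
- robot.set_gripper(opening): finger opening in m; the grip force is fixed at half the most; returns when the fingers have stopped.
- robot.pause(seconds).
- robot.ik(position, orientation): joint angles nearest the present ones, or None.
- robot.observe(): the state.
- robot.grab_frame(name): name is "scene" or "top" or "wrist"; returns the picture (384x512x3 uint8, blue, green, red); there is no depth.
- robot.get_calibration(name): a dict with "vertical_fov" (degrees; the focal length in pixels is half the picture's height over the tangent of half this angle, whatever the lens; pixels are square), "cx", "cy" (the principal point, pixels), "k1" (the pictures are not rectified: a ray, as slopes to the right and down, at radius r is drawn at 1 + k1 r^2 times it, then the intrinsics apply), "rvec" (rotation vector, rad) and "tvec" (3), from world to camera coordinates, as OpenCV has them. Camera axes: x right, y down, z forward; pixel columns grow to the right and rows downward; lengths in m; the calibration is good to about 2 mm. A picture is of the moment at which its call begins: read the wrist's pose just before it. get_calibration takes no time and is no camera call; for the wrist camera it gives the pose at the moment of the call.
A pose or a line that the arm cannot do raises robot.IKError and nothing moves.
- robot.job_done(): hands the job in, once; it reports no verdict.
The state is a dict: "time": time; "q": joint angles; "qvel": joint speeds; "joint_torque": joint torques, N m; "tool_pos": TCP position; "tcp_rot": TCP orientation; "ft_force": force on the tool from outside, world axes, zero at the start; "torque": the same for the moment, N m; "gripper_width": finger opening in m.
Only numpy, scipy, OpenCV 4.12 (cv2) and the standard library are available. Lean on these libraries where they do the work, as an engineer would, in place of code of your own. Each camera call takes 0.05 s, during which the arm holds its last target. There are 200 camera calls.

### The job

Seat the black pump cover fully home and flat on the grey drive unit, its hub over the axle stub and its two small holes over the two brass pegs, and let go of it. Then take the snap-ring pliers out of the blue stand by their red handles, squeeze them so that the copper ring on their tips is spread wide, slide the ring down over the axle's end to the groove just above the hub, and finish while still holding it there: ring spread, level, centred round the axle at the middle of the groove, carried by the gripper alone and resting on nothing. Leave the other things on the bench where they are.

Things in the scene. Friction and masses are not known exactly. Their poses are not given: they have to be found in the camera images.
- cover_grip (a point): Loose cover, 0.35 kg: black plate 140 (x) x 84 (y) x 10 mm lying flat, aluminium hub block on it 50 (x) x 40 (y) x 34 mm high. Point on the hub's axis, 34 mm above the underside, 10 mm below the hub's top: grip the hub here across its 40 mm (y). Hub has a 19.5 mm vertical through bore; plate has two 11.5 mm holes at x = +50, -50. z up. Fits either way round.
- cover_under (a point): Centre of the cover's underside, 34 mm below cover_grip, same axes.
- seat (a point): Drive unit, fixed grey block with aluminium top, 150 (x) x 110 (y) mm. Point: middle of its top face, 40 mm above the table, where cover_under goes. A steel axle 16 mm thick rises here 69.5 mm above the top face, last 7 mm tapered to 9 mm; brass pegs 8 mm thick at x = +50 and -50 mm, 18 mm high, last 7 mm tapered to 3 mm.
- groove (a point): Middle of the axle's groove, on the axle's axis, 50.5 mm above seat (6.5 mm above the top of the hub of a seated cover; 19 mm below the axle's top end). The groove is 10 mm wide (high) and 13 mm in diameter. Axes as seat, z up.
- pliers_grip (a point): Loose snap-ring pliers, 0.2 kg, upright, tips down in the blue stand; lift straight up 80 mm to clear it. Point midway between the red handles at grip height. Axes: z up, y across the handles, x towards the ring. Handles 16 mm wide (x), from 52 mm below to 22 mm above the point, outer faces 40 mm apart (y) at rest, 29 when squeezed. Steel guard plate 24 x 68 mm, 63 to 68 mm below.
- ring_center (a point): Centre (mid-thickness) of the copper snap ring fixed for good on the pliers' tips: from pliers_grip 15 mm to +x and 118.5 mm down. Two halves, level when the pliers are upright, 3 mm thick; spread: 32 mm outside, 24 inside; at rest about 14 mm wide inside, too narrow for the axle. The jaws rise from it on the -x side, 12 to 18 mm from its centre.
- jaw_l (a joint): Opening angle of the pliers' left jaw (the right one mirrors it), rad: 0 at rest, ring narrow; about 0.085 to 0.095 fully spread at a stop. A spring opens the handles; squeezing them to the stop takes about 13 N, so any firmer grip spreads the ring fully. Squeezing may push the pliers 2 to 4 mm down in the gripper: lowering the ring lightly onto the seated hub finds its height (ring underside on hub top = 5 mm too low).
- stand: Blue pliers stand, fixed, 80 (x) x 90 (y) mm foot, two side walls 73 mm tall along its y sides, open to its front and back; the pliers hang between them. Origin at its underside's centre.
- multimeter: Bystander: yellow multimeter lying flat, 170 x 85 x 36; origin at its underside's centre (mm).
- beaker: Bystander: glass beaker, 72 across, 90 tall; origin at its underside's centre (mm).
- salt_jar: Bystander: orange jar with blue lid, 80 across, 120 tall; origin at its underside's centre (mm).
- screwdriver: Bystander: screwdriver with orange handle, 150 long, lying on the table, 26 thick; origin at its middle on the table (mm).
- wrench: Bystander: steel wrench, 140 long, lying flat; origin at its middle on the table (mm).
- glove_box: Bystander: cardboard glove box, 120 x 220 x 90 tall; origin at its underside's centre (mm).
- spare_seal: Bystander: black rubber seal ring lying flat, 44 outside, 8 thick; origin at its underside's centre (mm).
Mind the look-alikes: they are no part of the job. Leave any green look-alike of the part that bears pliers_grip alone.

How it is judged (in metres and radians):
On the way, in this order (a step that is already met when the one before it is completed fails the run):
1. the cover is seated on the drive unit and let go (horizontal distance between cover_under and seat below 0.004 m and z of cover_under in the frame of seat between -0.0025 and 0.0025 m and angle between the x axis of cover_under and the x axis of seat, either way round below 0.08 rad and contact force between the fingers and cover below 0.2 N), for 0.2 s.
2. the ring is spread and above the axle's end (value of joint jaw_l above 0.06 rad and horizontal distance between ring_center and groove below 0.01 m and z of ring_center in the frame of groove above 0.019 m), for 0.05 s.
At the end, for the whole second after the job is handed in: Cover within 4 mm sideways, 2.5 mm height, 0.08 rad of its seat, untouched. Pliers held in the fingers, jaw over 0.06 rad, ring within 4.5 mm of the axle axis and 4 mm of the groove middle, level to 0.12 rad, under 1 N on the cover and 2 N on the drive unit, still (horizontal distance between cover_under and seat below 0.004 m and z of cover_under in the frame of seat between -0.0025 and 0.0025 m and angle between the x axis of cover_under and the x axis of seat, either way round below 0.08 rad and value of joint jaw_l above 0.06 rad and horizontal distance between ring_center and groove below 0.0045 m and z of ring_center in the frame of groove between -0.004 and 0.004 m and angle between ring_center's own z axis and vertical below 0.12 rad and contact force between the fingers and pliers above 5 N and contact force between pliers and cover below 1 N and contact force between pliers and base below 2 N and contact force between the arm and cover below 0.2 N and linear speed of pliers below 0.03 m/s); the arm keeps its last pose, push and grip.
It fails at once if a bystander is moved more than 30 mm (beaker, jar: 20 mm) (distance of any of multimeter, screwdriver, wrench, glove_box, spare_seal from where it was at the start of the episode above 0.03 m or distance of any of beaker, salt_jar from where it was at the start of the episode above 0.02 m).
It also fails if it takes over 58 s, if anything falls off the work surface, if the arm or the gripper's body presses on something with over 40 N, if the wrist force passes 120 N, or if a joint passes its speed limit or range.

## Working session

There is one attempt and no reset: what is moved stays moved. The work goes in short steps, each a Python script; the robot and the scene stay as the last script left them, time stands still between calls to the robot, and variables do not carry over. Pictures are saved under pics/ and viewed, about 8 in all and at most 12, crops included, and the job is handed in when it is done.

```bash
ls; mkdir -p pics; python3 - <<'E'
from plant import robot
import cv2,numpy as np
a=robot.grab_frame("scene");b=robot.grab_frame("top")
cv2.imwrite("pics/scene0.png",cv2.resize(a,None,fx=1.5,fy=1.5));cv2.imwrite("pics/top0.png",cv2.resize(b,None,fx=1.5,fy=1.5))
cv2.imwrite("pics/scene_raw.png",a);cv2.imwrite("pics/top_raw.png",b)
for n in("scene","top","wrist"):print(n,robot.get_calibration(n))
print(robot.observe())
E
```

```text
pics
scene {'vertical_fov': 54.48048301189572, 'cx': 251.72783448016227, 'cy': 187.4364916177165, 'k1': -0.017802914430438816, 'rvec': array([ 2.24951118,  0.82907339, -0.33570228]), 'tvec': array([-0.36544401, -0.17591067,  1.60939262])}
top {'vertical_fov': 49.07673943436666, 'cx': 254.63188949050326, 'cy': 191.1917415415764, 'k1': -0.1504186145858732, 'rvec': array([ 2.21214552, -2.15783955,  0.11762473]), 'tvec': array([-0.053531  ,  0.49752492,  1.55487529])}
wrist {'vertical_fov': 70.21453227544048, 'cx': 257.19244421703604, 'cy': 195.16822591592756, 'k1': -0.021918126984829884, 'rvec': array([-2.45263355,  1.57828183,  0.20930786]), 'tvec': array([-0.60059203, -0.03304377,  0.37955928])}
{'time': 0.1, 'q': array([-7.80206835e+01,  5.99530079e+00,  5.53355676e+00,  8.96047462e+01,
        1.85244172e-04,  7.75265699e+01]), 'qvel': array([ 0.03933147, -0.03294002,  0.08045449, -0.13877617, -0.04074471,
        0.03423404]), 'joint_torque': array([ 7.80255039e-03, -5.58206534e+01,  5.04719496e+01,  1.29674625e-02,
       -2.62107023e-04,  2.32322083e-05]), 'tool_pos': array([ 0.24833059, -0.54597527,  0.30321859]), 'tcp_rot': array([-1.79935119e+02, -1.45418752e-02,  2.44527382e+01]), 'ft_force': array([0.62799165, 0.06904738, 0.82382842]), 'torque': array([-0.06223398, -0.05823342, -0.02773212]), 'gripper_width': 0.08593200615132708}
```

View pics/scene0.png

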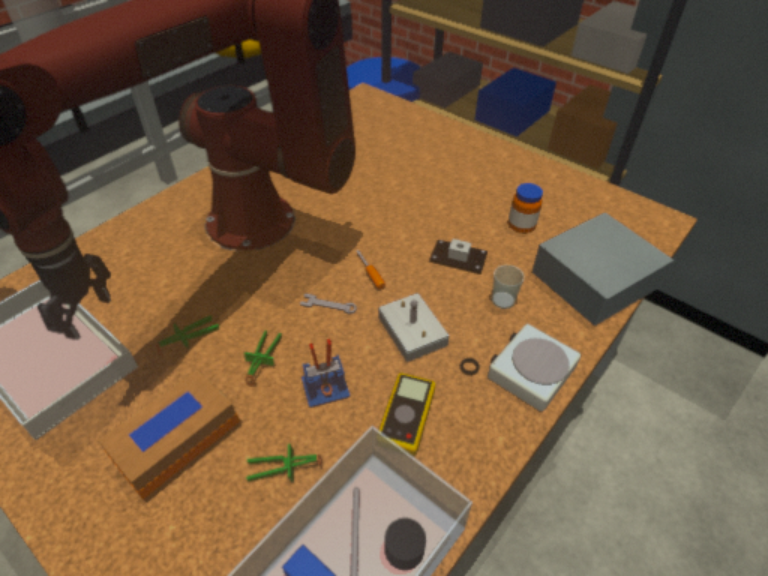

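View pics/top0.png

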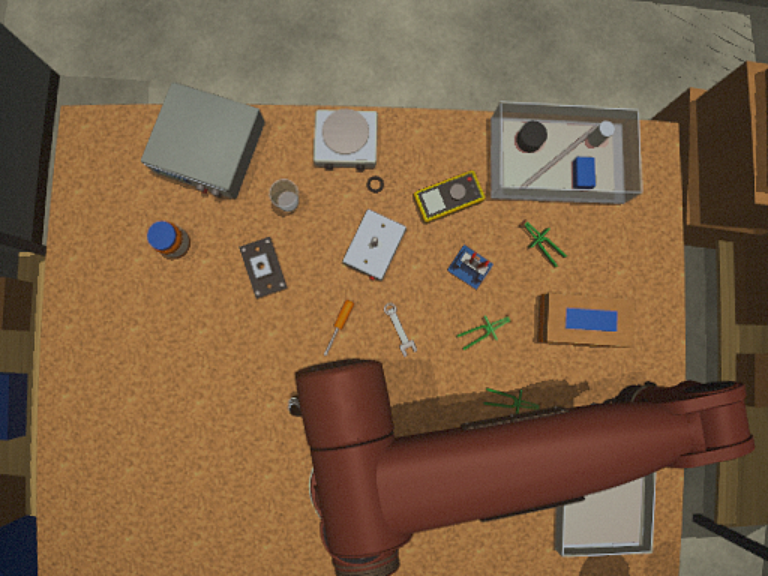

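Scene view: the cover (458,252), drive unit (412,325) and red-handled pliers in the blue stand (322,370). Top view: the same at (262,266), (374,243) and (471,265). The three green pliers are look-alikes. Only one cover is visible.

```bash
cat > h.py <<'E'
import numpy as np,cv2,json
from plant import robot
def ray(c,px,H=384):
    f=H/2/np.tan(np.radians(c["vertical_fov"])/2)
    d=np.array([(px[0]-c["cx"])/f,(px[1]-c["cy"])/f]); u=d.copy()
    for _ in range(20): u=d/(1+c["k1"]*(u@u))
    R=cv2.Rodrigues(np.array(c["rvec"]))[0]; t=np.array(c["tvec"]).ravel()
    v=R.T@np.array([u[0],u[1],1]); return -R.T@t, v/np.linalg.norm(v)
def onz(c,px,z):
    o,v=ray(c,px); return o+v*(z-o[2])/v[2]
def tri(rays):
    A=sum(np.eye(3)-np.outer(v,v) for o,v in rays); b=sum((np.eye(3)-np.outer(v,v))@o for o,v in rays)
    p=np.linalg.solve(A,b); return p,[np.linalg.norm(np.cross(p-o,v)) for o,v in rays]
def proj(c,P):
    f=192/np.tan(np.radians(c["vertical_fov"])/2)
    R=cv2.Rodrigues(np.array(c["rvec"]))[0]; p=R@np.array(P)+np.array(c["tvec"]).ravel(); u=p[:2]/p[2]
    u=u*(1+c["k1"]*(u@u)); return np.array([u[0]*f+c["cx"],u[1]*f+c["cy"]])
def snap(tag):
    c=robot.get_calibration("wrist"); im=robot.grab_frame("wrist")
    cv2.imwrite(f"pics/{tag}.png",im); json.dump({k:np.array(v).tolist() for k,v in c.items()},open(f"pics/{tag}.json","w"))
    return im,c
def load(tag): return cv2.imread(f"pics/{tag}.png"),json.load(open(f"pics/{tag}.json"))
E
python3 - <<'E'
from h import *
s=robot.get_calibration("scene");t=robot.get_calibration("top")
np.set_printoptions(precision=4,suppress=True)
for n,a,b in[("hubtop",(459,245),(261,265)),("axletop",(412,301),(374,240)),("handles",(320,345),(477,260))]:
    print(n,tri([ray(s,np.array(a)/1.5),ray(t,np.array(b)/1.5)]))
for n,b,z in[("coverA",(253,242),.01),("coverB",(272,292),.01),("pegA",(379,220),.055),("pegB",(367,264),.055),("hub",(261,265),.044),("jar",(162,236),.12),("beaker",(285,197),.09),("stand",(471,265),.07)]:
    print(n,onz(t,np.array(b)/1.5,z))
c=robot.get_calibration("wrist");R=cv2.Rodrigues(c["rvec"])[0];o=-R.T@c["tvec"]
ob=robot.observe();from scipy.spatial.transform import Rotation as Ro
T=Ro.from_euler("xyz",ob["tcp_rot"],degrees=True).as_matrix()
print("cam in tool",T.T@(o-ob["tool_pos"]),(T.T@R.T))
E
```

```text
hubtop (array([0.5422, 0.2594, 0.0436]), [np.float64(0.0013825081328340688), np.float64(0.0013825081328341796)])
axletop (array([ 0.6016, -0.0197,  0.1017]), [np.float64(0.002460599210632556), np.float64(0.002460599210632478)])
handles (array([ 0.5551, -0.2615,  0.1405]), [np.float64(0.0025305141920752786), np.float64(0.002530514192075301)])
coverA [0.6057 0.2894 0.01  ]
coverB [0.4795 0.2355 0.01  ]
pegA [ 0.6616 -0.0293  0.055 ]
pegB [ 0.551  -0.0025  0.055 ]
hub [0.5433 0.2603 0.044 ]
jar [0.5985 0.4899 0.12  ]
beaker [0.7058 0.2011 0.09  ]
stand [ 0.5536 -0.2569  0.07  ]
cam in tool [ 0.0658  0.0015 -0.0707] [[ 0.0001 -0.9662 -0.2576]
 [ 1.      0.0004 -0.001 ]
 [ 0.001  -0.2576  0.9662]]
```

```bash
python3 - <<'E'
from h import *
for tag,p,y in[("pl",(0.555,-0.26),155),("ba",(0.602,-0.018),166),("co",(0.543,0.26),-157)]:
    for i,(r,z) in enumerate([(-0.05,0.33),(0.04,0.30)]):
        u=np.array(p)/np.hypot(*p)
        q=np.array(p)+u*r
        robot.move_pose([q[0],q[1],z],[180,0,y]); robot.pause(0.15); snap(f"{tag}{i}")
o=robot.observe();print(o["time"],o["ft_force"],o["q"])
ims=[np.vstack([load(f"{t}{i}")[0] for i in(0,1)]) for t in("pl","ba","co")]
cv2.imwrite("pics/m1.png",cv2.resize(np.hstack(ims),(800,400),interpolation=cv2.INTER_AREA) )
E
```

```text
6.375 [-0.46972236 -0.18823668 -0.0068322 ] [ 1.39196499e+01  1.32889016e+01  1.33639224e+01  8.99971218e+01
  9.35231161e-04 -9.06404737e+00]
```

View pics/m1.png

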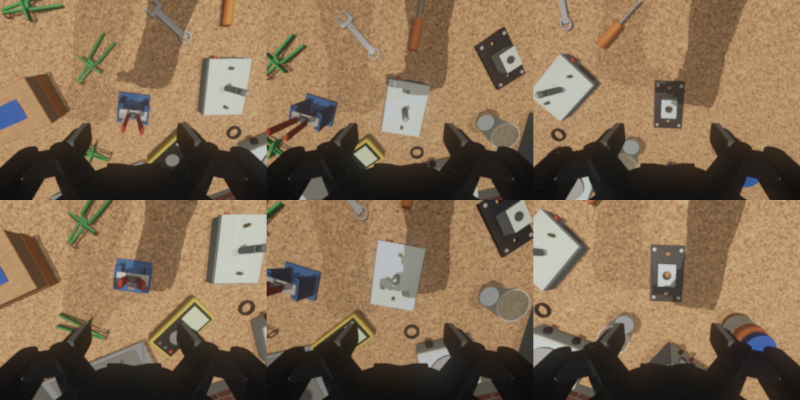

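```bash
python3 - <<'E'
from h import *
rows=[]
for i in(0,1):
    r=[]
    for t,c in[("pl",[(259,205),(255,140)]),("ba",[(265,205),(251,150)]),("co",[(260,201),(259,138)])]:
        x,y=c[i][0]-53,c[i][1]-53
        im=cv2.resize(load(f"{t}{i}")[0][y:y+106,x:x+106],None,fx=2.5,fy=2.5,interpolation=cv2.INTER_CUBIC)
        for k in range(0,106,10):
            cv2.putText(im,str(x+k),(int(k*2.5),8),0,.25,(255,255,255),1) if k%20==0 else 0
            cv2.line(im,(int(k*2.5),10),(int(k*2.5),14),(255,255,0),1)
            cv2.line(im,(0,int(k*2.5)),(5,int(k*2.5)),(255,255,0),1)
            cv2.putText(im,str(y+k),(7,int(k*2.5)+3),0,.25,(255,255,255),1) if k%20==0 else 0
        r.append(im)
    rows.append(np.hstack(r))
cv2.imwrite("pics/m2.png",np.vstack(rows))
E
```

```text
(no output)
```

View pics/m2.png

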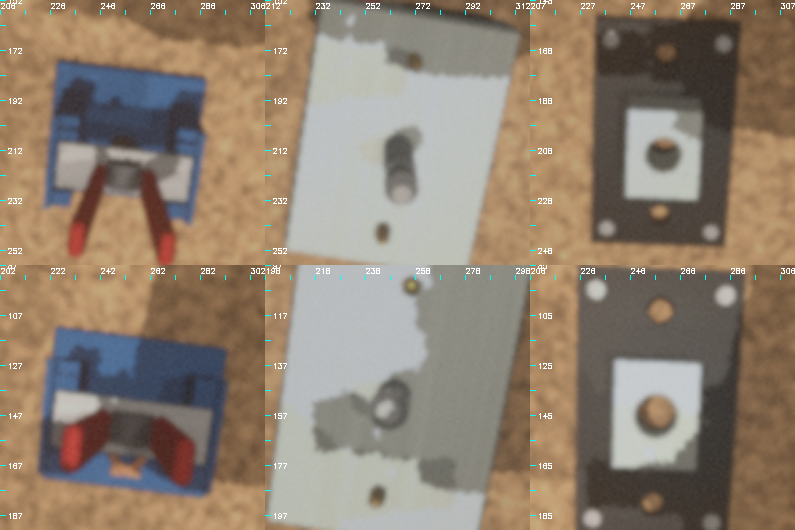

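In the enlarged crop the red pliers show two red handles, at (237,247) and (272,251) in pl0. The copper ring is at (253,167) in pl1, on the far side from the robot. They stand in the blue stand and fit the description; the green ones lie flat and are look-alikes. The cover shows its bore and two holes, and the unit shows the axle and two pegs. Next I triangulate.

```bash
python3 - <<'E'
from h import *
np.set_printoptions(precision=4,suppress=True)
def T(n,t,a,b):
    p,r=tri([ray(load(t+"0")[1],a),ray(load(t+"1")[1],b)]);print(n,p,"res",np.array(r));return p
T("hub","co",(260.3,209.8),(256.5,145))
for i,p in((0,(260.3,209.8)),(1,(256.5,145))):print(onz(load(f"co{i}")[1],p,.044))
f=T("hfar","co",(261.4,168.8),(258.4,103.4));g=T("hnear","co",(258.6,232.4),(254.8,180.2))
a=[onz(load("co0")[1],p,.01) for p in((261.4,168.8),(258.6,232.4))];b=[onz(load("co1")[1],p,.01) for p in((258.4,103.4),(254.8,180.2))]
for x in(a,b):d=x[1]-x[0];print(x,(x[0]+x[1])/2,np.linalg.norm(d),np.degrees(np.arctan2(d[1],d[0])))
T("axle","ba",(266.4,230),(245.2,154.6))
f=T("pegf","ba",(271.2,176.8),(256.8,105.4));g=T("pegn","ba",(258.8,244.8),(242.8,189))
for z in(.050,.055):
  a=[onz(load("ba0")[1],p,z) for p in((271.2,176.8),(258.8,244.8))];b=[onz(load("ba1")[1],p,z) for p in((256.8,105.4),(242.8,189))]
  for x in(a,b):d=x[1]-x[0];print(z,(x[0]+x[1])/2,np.linalg.norm(d),np.degrees(np.arctan2(d[1],d[0])))
h=T("hl","pl",(236.8,246.8),(230.8,159.4));k=T("hr","pl",(272.4,251.2),(274,166.2))
d=h-k;print((h+k)/2,np.linalg.norm(d),np.degrees(np.arctan2(d[1],d[0])))
print("ring?",onz(load("pl1")[1],(252.8,167.4),.03))
E
```

```text
hub [0.5446 0.2602 0.0459] res [0. 0.]
[0.5452 0.2604 0.044 ]
[0.5448 0.2602 0.044 ]
hfar [0.4984 0.243  0.0032] res [0.0002 0.0002]
hnear [0.5931 0.2783 0.002 ] res [0.0002 0.0002]
[array([0.4975, 0.2423, 0.01  ]), array([0.5899, 0.2771, 0.01  ])] [0.5437 0.2597 0.01  ] 0.09880381597754703 20.611914308281364
[array([0.4987, 0.2433, 0.01  ]), array([0.5916, 0.2775, 0.01  ])] [0.5451 0.2604 0.01  ] 0.09899678747161673 20.231420783269222
axle [ 0.6052 -0.0217  0.1168] res [0.0007 0.0007]
pegf [ 0.5619 -0.001   0.0485] res [0.0006 0.0006]
pegn [ 0.652  -0.0407  0.0486] res [0.0002 0.0002]
0.05 [ 0.6065 -0.0212  0.05  ] 0.09796263981169553 -23.526748673951055
0.05 [ 0.6068 -0.0204  0.05  ] 0.0981553466792282 -23.994410700729222
0.055 [ 0.6048 -0.021   0.055 ] 0.09656451049603104 -23.52674867395107
0.055 [ 0.6064 -0.0201  0.055 ] 0.09662963199795192 -23.994410700729226
hl [ 0.5501 -0.2813  0.1547] res [0.0002 0.0002]
hr [ 0.5701 -0.2521  0.1527] res [0.0005 0.0005]
[ 0.5601 -0.2667  0.1537] 0.035415516597572576 -124.44536590413357
ring? [ 0.581  -0.2786  0.03  ]
```

```bash
python3 - <<'E'
from h import *
np.set_printoptions(precision=4,suppress=True)
c=np.array([.545,.2603]);Y=-159.6
robot.move_pose([*c,.20],[180,0,Y]);robot.pause(.2);snap("co2")
print(robot.line_to([*c,.089],vel=.12,guard=15))
robot.set_gripper(0.0);o=robot.observe();print(o["gripper_width"],o["tool_pos"],o["tcp_rot"],o["ft_force"])
robot.line_to([*c,.25],vel=.15);robot.pause(.2);snap("co3")
o=robot.observe();print(o["time"],o["gripper_width"],o["tool_pos"],o["ft_force"])
cv2.imwrite("pics/m3.png",np.hstack([load("co2")[0][::1,100:420],load("co3")[0][:,100:420]]))
E
```

```text
False
0.039039614580176074 [0.5454 0.2604 0.0896] [-179.9943    0.056  -159.5998] [-0.2645 -0.2386  4.1418]
10.175 0.03895734504237899 [0.5448 0.2602 0.2494] [ 0.8456 -0.0983 -2.4147]
```

View pics/m3.png

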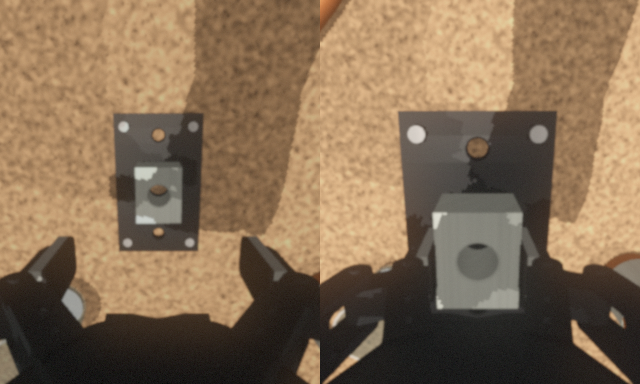

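```bash
python3 - <<'E'
from h import *
np.set_printoptions(precision=4,suppress=True)
c=load("co3")[1]
a=onz(c,(257.3,262.5),.2038);b=onz(c,(257,148),.1698);t=np.array([.5448,.2602])
Y=np.radians(-159.6);X=np.array([np.cos(Y),np.sin(Y)]);N=np.array([-X[1],X[0]])
for p in(a,b):print(p,"tool x",(p[:2]-t)@X,"n",(p[:2]-t)@N)
c2=load("co2")[1]
p=onz(c2,(100+159,195),.044);print(p)
for q in((258,134),(258,232)):print(onz(c2,q,.01))
E
```

```text
[0.5444 0.2587 0.2038] tool x 0.000924503432718384 n 0.0012457757930960569
[0.4972 0.241  0.1698] tool x 0.05131355625747138 n 0.001362766805461908
[0.5441 0.26   0.044 ]
[0.4973 0.2418 0.01  ]
[0.5904 0.2765 0.01  ]
```

```bash
cat >> h.py <<'E'
def st(m=""):
    o=robot.observe();print(m,round(o["time"],2),np.round(o["tool_pos"],4),np.round(o["tcp_rot"],2),"F",np.round(o["ft_force"],1),"M",np.round(o["torque"],2),"w",round(o["gripper_width"],4));return o
E
python3 - <<'E'
from h import *
b=np.array([.606,-.021]);Y=156.2;X=np.array([np.cos(np.radians(Y)),np.sin(np.radians(Y))])
t=b-.0005*X
robot.move_pose([*t,.25],[180,0,Y]);st()
robot.line_to([*t,.205],vel=.1);robot.pause(.2);st("pre")
print(robot.line_to([*t,.175],vel=.04,guard=8));st("axle in?")
E
```

```text
11.28 [ 0.6064 -0.0201  0.25  ] [ 1.7997e+02 -1.0000e-02  1.5632e+02] F [-0.2 -0.2 -3.4] M [0.06 0.04 0.01] w 0.0391
pre 12.08 [ 0.6069 -0.0213  0.2059] [1.7999e+02 8.0000e-02 1.5620e+02] F [-1.2  0.4 -3. ] M [-0.04  0.01 -0.  ] w 0.0387
False
axle in? 12.98 [ 0.6066 -0.0212  0.1753] [1.7999e+02 3.0000e-02 1.5620e+02] F [-1.2 -0.  -3.5] M [ 0.02 -0.04 -0.02] w 0.0389
```

```bash
python3 - <<'E'
from h import *
o=st();t=np.array([.6065,-.0212])
g=robot.line_to([*t,.152],vel=.05,guard=10);st(f"a{g}")
g=robot.line_to([*t,.128],vel=.03,guard=12);st(f"b{g}")
E
```

```text
12.98 [ 0.6066 -0.0212  0.1753] [1.7999e+02 3.0000e-02 1.5620e+02] F [-1.2 -0.  -3.5] M [ 0.02 -0.04 -0.02] w 0.0389
aFalse 13.59 [ 0.6064 -0.0212  0.1519] [-1.800e+02 -1.000e-02  1.562e+02] F [ 0.8  0.  -1.8] M [-0.03 -0.03 -0.04] w 0.0391
bTrue 14.29 [ 0.6063 -0.0212  0.1296] [-1.7999e+02 -4.0000e-02  1.5620e+02] F [0.  0.1 3.6] M [-0.02 -0.11 -0.01] w 0.0392
```

```bash
python3 - <<'E'
from h import *
t=np.array([.6063,-.0212]);Y=156.2;X=np.array([np.cos(np.radians(Y)),np.sin(np.radians(Y))])
robot.set_gripper(.085);st("open")
robot.line_to([*t,.23],vel=.15)
robot.line_to([*(t-.00*X),.27],vel=.15);robot.pause(.2);snap("se0");st()
p=np.array([.560,-.267]);u=p/np.hypot(*p)
robot.move_pose([*(p-.03*u),.30],[180,0,146]);robot.pause(.2);snap("pl2");st()
robot.move_pose([*(p+.03*u),.29],[180,0,146]);robot.pause(.2);snap("pl3");st()
cv2.imwrite("pics/m4.png",np.hstack([cv2.resize(load(a)[0][y:y+180,160:350],None,fx=1.4,fy=2*1.4/2) for a,y in(("se0",110),("pl2",110),("pl3",80))]))
E
```

```text
open 14.81 [ 0.6054 -0.0209  0.1284] [-179.97   -0.18  156.2 ] F [-0.6 -0.1  0.4] M [ 0.02 -0.04 -0.03] w 0.0849
 16.3 [ 0.6059 -0.0211  0.2688] [-179.95   -0.27  156.2 ] F [0.5 0.7 0.7] M [-0.01 -0.01  0.04] w 0.085
 17.52 [ 0.5334 -0.253   0.2999] [ 1.7999e+02 -1.0000e-02  1.4610e+02] F [-0.5 -0.9 -0.4] M [-0.05 -0.01  0.  ] w 0.0849
 18.12 [ 0.5868 -0.2796  0.2907] [-1.8000e+02  4.0000e-02  1.4601e+02] F [0.9 0.  0.3] M [ 0.02 -0.04 -0.03] w 0.0852
```

View pics/m4.png

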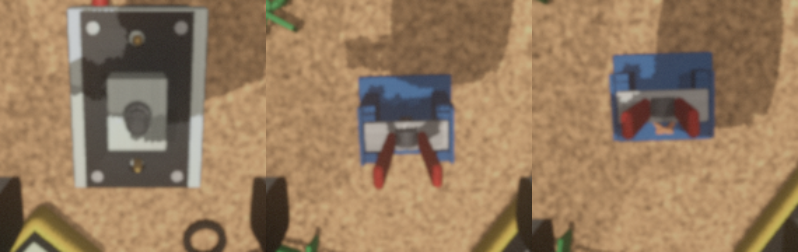

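```bash
python3 - <<'E'
from h import *
np.set_printoptions(precision=4,suppress=True)
pts={}
for t,y0 in(("pl2",110),("pl3",80)):
    im,c=load(t);h=cv2.cvtColor(im,cv2.COLOR_BGR2HSV)
    m=(((h[...,0]<6)|(h[...,0]>172))&(h[...,1]>150)&(h[...,2]>50)).astype(np.uint8)
    m[:y0]=0;m[y0+180:]=0;m[:,:160]=0;m[:,350:]=0
    n,l,s,ce=cv2.connectedComponentsWithStats(m)
    k=sorted([i for i in range(1,n) if s[i,4]>40],key=lambda i:s[i,0]);r=[]
    for i in k:
        ys,xs=np.where(l==i);print(t,s[i],cv2.minAreaRect(np.c_[xs,ys].astype(np.float32)))
        top=ys>=ys.max()-4; r.append((xs[top].mean(),ys.max()-3))
    pts[t]=r;print(r)
e=[tri([ray(load("pl2")[1],pts["pl2"][i]),ray(load("pl3")[1],pts["pl3"][i])]) for i in range(2)]
for x in e:print(x)
d=e[0][0]-e[1][0];print((e[0][0]+e[1][0])/2,np.linalg.norm(d),np.degrees(np.arctan2(d[1],d[0]))+90)
for t in pts:
  a=[onz(load(t)[1],p,.155) for p in pts[t]];d=a[0]-a[1];print(t,(a[0]+a[1])/2,np.linalg.norm(d),np.degrees(np.arctan2(d[1],d[0]))+90)
# base: axle, pegs in se0
c=load("se0")[1]
for n,p,z in(("axletop",(137,126),.1095),("pegf",(137,38),.058),("pegn",(138,166),.058)):
  print(n,onz(c,(160+p[0]/1.4,110+p[1]/1.4),z))
q=[onz(c,(160+x/1.4,110+y/1.4),.084) for x,y in((109,74),(167,73),(167,150),(108,150))];print("hub",np.mean(q,0))
ring=onz(load("pl3")[1],(160+(664-532)/1.4,80+127/1.4),.03);print("ring",ring)
E
```

```text
pl2 [237 228   7  16  90] ((240.0, 235.5), (15.0, 6.0), 90.0)
pl2 [278 227   7  16  92] ((281.0, 234.5), (15.0, 6.0), 90.0)
[(np.float64(240.125), np.int64(240)), (np.float64(281.65384615384613), np.int64(239))]
pl3 [224 159  12  19 142] ((229.5135040283203, 168.08106994628906), (17.755090713500977, 10.192737579345703), 80.53767395019531)
pl3 [267 154  12  22 132] ((272.9825744628906, 164.36898803710938), (22.137418746948242, 9.119296073913574), 82.40535736083984)
[(np.float64(228.71428571428572), np.int64(174)), (np.float64(274.6666666666667), np.int64(172))]
(array([ 0.5535, -0.2838,  0.154 ]), [np.float64(0.00014272663814907802), np.float64(0.00014272663814908612)])
(array([ 0.5716, -0.2534,  0.1563]), [np.float64(3.066487139944138e-05), np.float64(3.0664871399515814e-05)])
[ 0.5626 -0.2686  0.1552] 0.035467489882164034 -30.744569866159836
pl2 [ 0.5627 -0.2687  0.155 ] 0.0355230860161912 -32.44034162681112
pl3 [ 0.5627 -0.2685  0.155 ] 0.03523690630016909 -31.473701309177045
axletop [ 0.607  -0.0215  0.1095]
pegf [ 0.56   -0.0006  0.058 ]
pegn [ 0.6507 -0.0396  0.058 ]
hub [ 0.6052 -0.02    0.084 ]
ring [ 0.5799 -0.279   0.03  ]
```

```bash
python3 - <<'E'
from h import *
p=np.array([.560,-.2672]);Y=148
robot.move_pose([*p,.27],[180,0,Y]);
print(robot.line_to([*p,.188],vel=.1,guard=12));st()
robot.set_gripper(0.0);robot.pause(.2);st("grip")
robot.line_to([*p,.32],vel=.1);robot.pause(.3);o=st("lift")
snap("ho0");s=robot.grab_frame("scene");cv2.imwrite("pics/sc1.png",s)
ct=robot.get_calibration("scene")
x,y=map(int,proj(ct,[p[0],p[1],.2]));print(x,y)
cv2.imwrite("pics/m5.png",np.hstack([cv2.resize(load("ho0")[0],(533,400)),cv2.resize(s[y-65:y+65,x-43:x+43],(265,400),interpolation=cv2.INTER_CUBIC)]))
E
```

```text
False
 19.38 [ 0.5604 -0.2675  0.1889] [-1.7999e+02  7.0000e-02  1.4800e+02] F [-0.1  0.   1.3] M [-0.01 -0.09  0.03] w 0.0848
grip 20.15 [ 0.5608 -0.2674  0.19  ] [1.7998e+02 1.7000e-01 1.4802e+02] F [0.4 2.6 9.9] M [0.44 0.03 0.04] w 0.0263
lift 21.92 [ 0.5599 -0.2672  0.3198] [ 1.80e+02 -2.00e-02  1.48e+02] F [-0.3  0.3 -1.8] M [ 0.04  0.04 -0.  ] w 0.0261
212 219
```

View pics/m5.png

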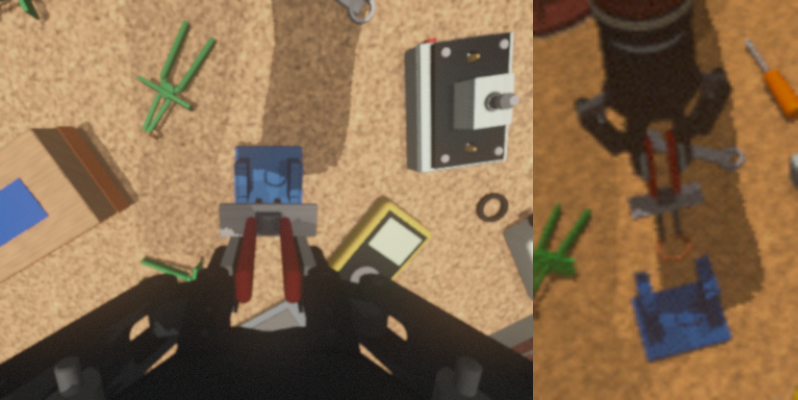

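```bash
python3 - <<'E'
from h import *
np.set_printoptions(precision=4,suppress=True)
c=load("ho0")[1];tp=np.array([.5599,-.2672,.3198]);Y=np.radians(148);X=np.array([np.cos(Y),np.sin(Y)]);N=np.array([-X[1],X[0]])
P=np.array([(220,205),(318,202),(314,236),(222,235)])/1.041
for z in(-.113,-.117,-.121):
    q=[onz(c,p,tp[2]+z)[:2]-tp[:2] for p in P]
    print(z,"w",np.linalg.norm(q[1]-q[0]),"dep",np.linalg.norm(q[0]-q[3]),"yaw",np.degrees(np.arctan2(*((q[1]-q[0])@np.c_[X,N]))),"far edge",(q[0]+q[1])/2@np.c_[X,N],"ctr",np.mean(q,0)@np.c_[X,N])
    
s=cv2.imread("pics/sc1.png");cs=robot.get_calibration("scene")
x=212-43+(676-533)*86/265;y=219-65+248*130/400;print((x,y),[onz(cs,(x,y),z)[:2] for z in(.14,.147,.154)])
print([((onz(cs,(x,y),z)[:2]-tp[:2])@np.c_[X,N]) for z in(.14,.147,.154)])
E
```

```text
-0.113 w 0.06567274638961153 dep 0.021482651013029937 yaw 178.20949053474322 far edge [ 0.0145 -0.0007] ctr [ 0.003  -0.0004]
-0.117 w 0.06710237620299182 dep 0.02195030677660149 yaw 178.2094905347432 far edge [ 0.0134 -0.0007] ctr [ 0.0017 -0.0004]
-0.121 w 0.06853200601637209 dep 0.022417962540173017 yaw 178.20949053474317 far edge [ 0.0123 -0.0007] ctr [ 0.0004 -0.0004]
(215.40754716981132, 234.6) [array([ 0.5698, -0.2714]), array([ 0.5738, -0.2748]), array([ 0.5779, -0.2783])]
[array([-0.0106, -0.0017]), array([-0.0159, -0.0009]), array([-0.0211, -0.0001])]
```

```bash
cat >> h.py <<'E'
AX=np.array([.6061,-.0210]);YB=156.2
Xb=np.array([np.cos(np.radians(YB)),np.sin(np.radians(YB))]);Nb=np.array([-Xb[1],Xb[0]])
TB=AX-(-.0145*Xb-.0005*Nb)
E
python3 - <<'E'
from h import *
robot.line_to([*robot.observe()["tool_pos"][:2],.345],vel=.15)
robot.move_pose([*TB,.345],[180,0,YB])
robot.line_to([*TB,.295],vel=.06);robot.pause(.3);st("hover")
snap("ho1")
s=robot.grab_frame("scene");cv2.imwrite("pics/sc2.png",s)
cs=robot.get_calibration("scene");x,y=map(int,proj(cs,[*AX,.11]));print(x,y,proj(cs,[*AX,.1095]),proj(cs,[*AX,.12]))
c=cv2.resize(s[y-35:y+35,x-35:x+35],(420,420),interpolation=cv2.INTER_CUBIC)
w=load("ho1")[0];cv2.imwrite("pics/m6.png",np.hstack([c,cv2.resize(w[100:300,160:350],(380,400)) if 0 else cv2.resize(w[90:300,150:350],(380,420))]))
E
```

```text
hover 24.61 [ 0.5927 -0.0156  0.2952] [1.7999e+02 2.0000e-02 1.5620e+02] F [-0.7 -0.2 -2.8] M [ 0.02  0.03 -0.06] w 0.0264
276 199 [276.31827396 199.89473504] [276.46913709 197.76855439]
```

View pics/m6.png

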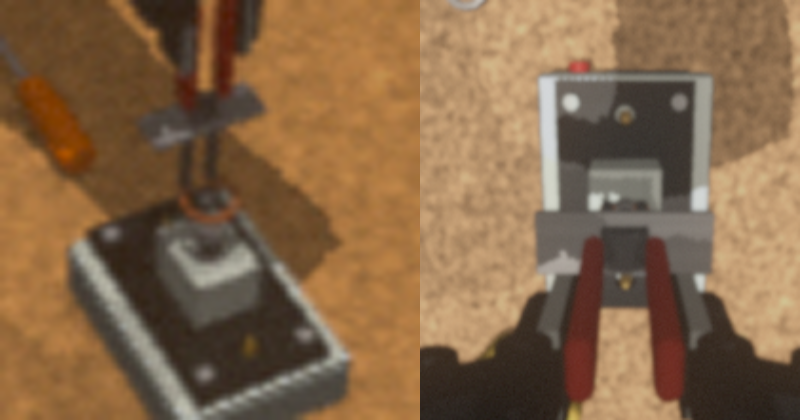

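The ring is level and spread over the axle. Its centre is at crop (210,204), scene pixel (276.0,198.0), against a predicted axle axis at (276.5,197.8). The wrist view shows the guard plate centred on the peg line. I lower it with a guard.

```bash
python3 - <<'E'
from h import *
g=robot.line_to([*TB,.268],vel=.03,guard=5);robot.pause(.2);st(f"a{g}")
if not g:
    g=robot.line_to([*TB,.252],vel=.012,guard=4);st(f"b{g}")
E
```

```text
aFalse 25.96 [ 0.5927 -0.0156  0.2682] [1.800e+02 2.000e-02 1.562e+02] F [ 1.4 -0.2 -1.8] M [-0.02 -0.01 -0.02] w 0.0261
bTrue 26.8 [ 0.5925 -0.0156  0.2581] [-1.800e+02 -1.000e-02  1.562e+02] F [-1.4  0.   5. ] M [ 0.01  0.03 -0.  ] w 0.026
```

Contact was at TCP z 0.2581, so the groove middle is 5 mm higher. Next I centre the ring by gently touching the axle on each side, above the groove.

```bash
python3 - <<'E'
from h import *
z=.2631+.009
robot.line_to([*TB,z],vel=.03);robot.pause(.3);st("up")
for n,D in(("N",Nb),("X",Xb)):
    for s in(1,-1):
        g=robot.line_to([*(TB+s*.008*D),z],vel=.012,guard=4.5)
        o=robot.observe();print(n,s,g,"off",np.round((o["tool_pos"][:2]-TB)@D*1e3,2),"F",np.round(o["ft_force"],1))
        robot.line_to([*TB,z],vel=.03)
robot.pause(.3);st("end")
E
```

```text
up 27.75 [ 0.5926 -0.0156  0.2719] [-1.7998e+02 -1.4000e-01  1.5620e+02] F [-0.2  1.  -0.3] M [ 0.01 -0.01 -0.04] w 0.0261
N 1 True off 3.71 F [ 3.2  1.9 -1. ]
N -1 True off -4.94 F [ 0.2 -2.4 -0.6]
X 1 True off 1.53 F [ 3.  -1.1 -0.9]
X -1 False off -7.66 F [-3.3  1.7 -2.3]
end 31.44 [ 0.5927 -0.0157  0.2721] [-179.91   -0.38  156.18] F [ 0.3  0.3 -1.3] M [-0.01 -0.07  0.08] w 0.0261
```

```bash
python3 - <<'E'
from h import *
z=.2631+.009
for s in(1,-1):
    robot.pause(.2);g=robot.line_to([*(TB+s*.008*Xb),z],vel=.008,guard=3)
    o=robot.observe();print(s,g,"off",np.round((o["tool_pos"][:2]-TB)@Xb*1e3,2),"F",np.round(o["ft_force"],1))
    robot.line_to([*TB,z],vel=.03)
robot.pause(.3);st("end");snap("ho2")
s=robot.grab_frame("scene");x,y=276,199
a=load("ho1")[0][90:300,150:350];b=load("ho2")[0][90:300,150:350]
cv2.imwrite("pics/m7.png",np.hstack([cv2.resize(v,None,fx=1.33,fy=1.9,interpolation=cv2.INTER_CUBIC) for v in(a,b)]+[cv2.resize(s[y-35:y+35,x-22:x+22],(250,399),interpolation=cv2.INTER_CUBIC)]))
E
```

```text
1 True off 1.16 F [ 2.  -0.3 -1.4]
-1 False off -7.71 F [-2.2  1.8 -0.8]
end 34.38 [ 0.5927 -0.0157  0.2721] [-179.9    -0.45  156.17] F [-0.2  0.2 -2.2] M [-0.01 -0.01 -0.03] w 0.0259
```

View pics/m7.png

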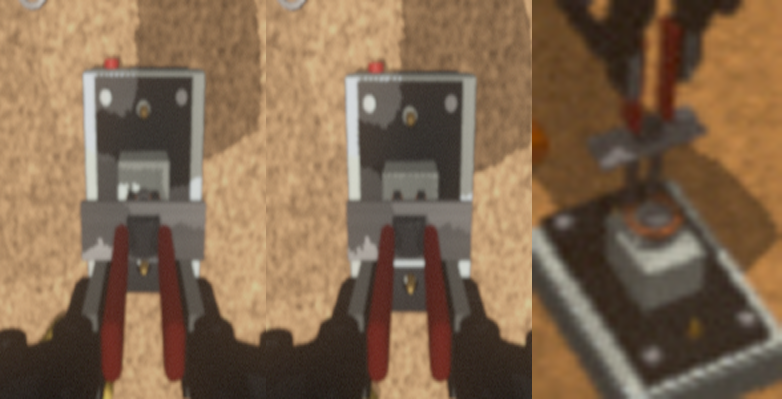

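The plate has not moved in the hand. The touches put the centre at X −3.1 mm and N −0.6 mm. The scene view agrees in direction: the axle-top pixel is (275.7,201.5), the ring (275.1,202.2), so the ring is toward the robot. I correct, re-check and lower.

```bash
python3 - <<'E'
from h import *
C=TB-.0031*Xb-.0006*Nb;z=.2721
robot.line_to([*C,z],vel=.02,rotation=[180,0,YB]);robot.pause(.3)
for n,D in(("X",Xb),("N",Nb)):
  for s in(1,-1):
    g=robot.line_to([*(C+s*.0065*D),z],vel=.01,guard=3)
    o=robot.observe();print(n,s,g,"off",np.round((o["tool_pos"][:2]-C)@D*1e3,2),"F",np.round(o["ft_force"],1))
    robot.line_to([*C,z],vel=.03);robot.pause(.2)
g=robot.line_to([*C,.252],vel=.01,guard=3);st(f"hub{g}")
robot.line_to([*C,.2633],vel=.02,rotation=[180,0,YB]);robot.pause(.4);st("end")
s=robot.grab_frame("scene");x,y=276,202;snap("ho3")
cv2.imwrite("pics/m8.png",cv2.resize(s[y-35:y+25,x-30:x+30],(600,600),interpolation=cv2.INTER_CUBIC))
E
```

```text
X 1 True off 5.48 F [ 2.6 -0.5 -0.7]
X -1 True off -3.79 F [-0.3  0.5 -1.8]
N 1 True off 4.69 F [ 1.1  1.1 -1.8]
N -1 True off -5.09 F [ 0.4 -1.4 -1.7]
hubTrue 40.61 [ 0.5956 -0.0163  0.2583] [-179.92   -0.51  156.2 ] F [-0.6  0.1  5.7] M [0.01 0.02 0.02] w 0.0259
end 41.47 [ 0.5957 -0.0163  0.2632] [ 1.800e+02 -1.000e-02  1.562e+02] F [-0.1  0.4 -1.7] M [ 0.01 -0.   -0.  ] w 0.0261
```

View pics/m8.png

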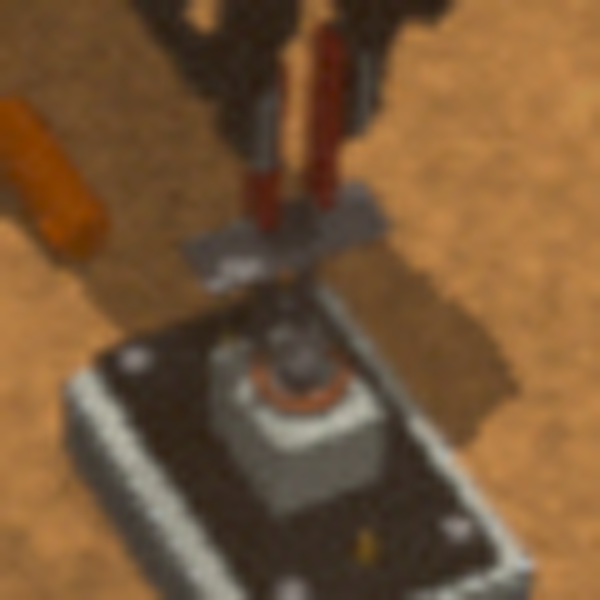

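```bash
python3 - <<'E'
from h import *
from scipy.spatial.transform import Rotation as Ro
C=TB-.0027*Xb-.0006*Nb;z=.2721;R=[180,0,YB];r=[]
robot.line_to([*C,z],vel=.03,rotation=R);robot.pause(.2)
for s in(1,-1):
    g=robot.line_to([*(C+s*.008*Xb),z],vel=.012,rotation=R,guard=4)
    o=robot.observe();p=o["tool_pos"]+Ro.from_euler("xyz",o["tcp_rot"],degrees=True).apply([0,0,.175])
    r.append((p[:2]-C)@Xb*1e3);print(s,g,"ring off",np.round(r[-1],2),"tcp",np.round((o["tool_pos"][:2]-C)@Xb*1e3,2),o["tcp_rot"],"F",np.round(o["ft_force"],1))
    robot.line_to([*C,z],vel=.03,rotation=R);robot.pause(.2)
st()
E
```

```text
1 True ring off 5.02 tcp 5.25 [-1.79991317e+02  7.72429294e-02  1.56196269e+02] F [ 3.1 -1.9 -0.8]
-1 True ring off -3.57 tcp -4.12 [179.99994261  -0.18135266 156.21048287] F [-0.5 -0.1 -0.9]
 44.23 [ 0.5953 -0.0162  0.272 ] [-180.    -0.   156.2] F [ 0.6 -0.3 -2.7] M [ 0.01 -0.04  0.01] w 0.0264
```

```bash
python3 - <<'E'
from h import *
C=TB-.0023*Xb-.0006*Nb
robot.line_to([*C,.2633],vel=.02,rotation=[180,0,YB]);robot.pause(.5);st("final")
robot.job_done();st("done")
E
```

```text
final 45.33 [ 0.595  -0.016   0.2633] [180.    0.  156.2] F [ 0.3 -0.2 -2.8] M [-0.02  0.02 -0.07] w 0.0261
the job is handed in; nothing more can be done
the job is handed in; nothing more can be done
```

The cover is seated on the drive unit and released. The red-handled pliers are holding the spread copper ring round the axle at the groove. I handed the job in at about 45 s of the 58 s allowed; no verdict was reported.

**Cover:** It bottomed out at the expected height, with TCP z at 0.1296 m. A picture after release showed both pegs through the holes.

**Pliers:** The grip closed to 26 mm, which means they are squeezed to the stop. I did not measure the jaw angle directly. The last force reading was −2.8 N vertical against −1.8 N when the pliers were first lifted, so the ring appears to rest on nothing. The tool reads exactly vertical.

**Height:** Two light touches on the hub, at 0.2581 and 0.2583 m, agreed to 0.2 mm. I set the ring 5 mm above that contact.

**Sideways position:** The checks did not fully agree.
- **Tool-axis shift:** The first vision-only estimate was about 3 mm off along the tool's x axis, and touching the axle on each side corrected it.
- **Later touches:** They put the remaining offset there at under about 1 mm. Some of the −x touches may have stopped early on force noise.
- **Scene camera:** It was too coarse to settle this, and its readings scattered by about ±3 mm.

**Bystanders:** I never reached for or touched the other things on the bench, but I took no final picture to confirm they had not moved.

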